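# Load the carving stand and hold its index plunger out

## Robot

A 7-joint arm with a two-finger parallel gripper is mounted at the origin on the work surface. World frame = base frame: x ahead of the robot, y to its left, z up, the work surface at z = 0. Lengths are in m, angles in rad, forces in N, time in s.
With the tool pointing down it reaches from about 0.4 to 0.85 m from the base axis. Payload 10.4 kg.
Tool frame: the origin (TCP) lies midway between the tips of the shut fingers; the grasp point (between the pads) lies 19 mm behind it; z points along the fingers, x is the direction in which the jaws open and shut, and the axes are right-handed (so a half turn about z gives the same grasp; the last joint's range is limited). The gripper opens to 85 mm and grips with 20 to 120 N. Pads are 22 mm wide; open, the fingers measure 114 mm over their backs; the gripper's body (76 mm by 85 mm) begins 54 mm behind the grasp point. The pads swing forward as they close: fully open they stand 13 mm farther back than shut.
Start: joints at [1.197, 0.332, -0.065, 1.46, 0.022, 1.35, -0.088], TCP at [0.215, -0.587, 0.231] pointing down, gripper open.
Joint ranges: [-2.6, 2.6], [-0.5, 2.12], [-1.47, 1.34], [0.16, 2.42], [-1.27, 4.41], [0.06, 2.06], [-2.6, 2.6]. Speed limits (rad/s): [2.22, 2.22, 2.79, 2.79, 3.14, 3.14, 3.14].

## Interface

Orientations are given as a unit quaternion [x, y, z, w].
In Python, from workcell import telemetry, eyes, order gives the robot as it stands.
- The arm moves only by the tool servo_tool, never from a script. Its argument "deltas" is a list of rows, each a list of 3 entries, a list of its own where there are three numbers: the shift along the tool's x, y, z in cm, then the turn about the tool's z in rad, then the finger opening in cm, from 0 to 8.54. A call has 1 to 12 rows; each row shifts and turns the pose as measured when the row begins, along the tool's axes as they then stand; what a row does not reach is not made up. A row lasts 1/12 s, in which the tool goes at most 41.7 mm and 7.16 degrees, less where a joint would pass 70% of its speed; a pose out of reach is approached as far as the arm can. A call is refused whole if a number of a shift passes 4.17 or a number of a turn 0.125, either way. A call with a gripper value outside its range is refused whole. The fingers move at their own pace and stop on an object; "force" is the grip in N (left out, the last holds). Time passes only in rows, so rows that do not move let the fingers close. It gives the time, the measured TCP pose, the force and the opening at its end, in the units of the state.
- telemetry.get_obs(): the state, without advancing time (a new reading comes with each control period).
- eyes.camera(name): name is "scene" or "top" or "wrist"; returns (picture, depth): 384x512x3 uint8, blue, green, red; 384x512 float32, m along the optical axis (not along the pixel's ray), 0 where there is no reading.
- eyes.calibration(name): a dict with "fx", "fy", "cx", "cy" (pixels), "rvec" (rotation vector, rad) and "tvec" (3), from world to camera coordinates, as OpenCV has them. Camera axes: x right, y down, z forward; pixel columns grow to the right and rows downward; lengths in m; the calibration is good to about 2 mm. A picture is of the moment at which its call begins: read the wrist's pose just before it. calibration takes no time and is no camera call; for the wrist camera it gives the pose at the moment of the call.
- order.hand_in(): hands the job in, once; it reports no verdict.
The state is a dict: "clock": time; "joint_pos": joint angles; "joint_velocities": joint speeds; "tau": joint torques, N m; "position": TCP position; "ee_rot": TCP orientation; "ft_force": force on the tool from outside, world axes, zero at the start; "torque": the same for the moment, N m; "grip_width": opening from 0.0 (shut) to 1.0 (fully open).
Only numpy, scipy, OpenCV 4.12 (cv2) and the standard library are available. Lean on these libraries where they do the work, as an engineer would, in place of code of your own. Each camera call takes 0.05 s, during which the arm holds its last target. There are 200 camera calls.

## Task

Set the stepped square wooden blank, foot down, fully home in the square pocket of the carving stand and let go of it, then swing the locking lever fully shut so its nose lies over the blank's foot. Then grip the black knob of the sprung index plunger, pull it straight up as far as it goes and finish while still holding it there, pin clear of its hole in the round table, so that the carver could turn it. Leave the mallet, the finished rosette and the gouge alone.

Things in the scene. Friction and masses are not known exactly. Their poses are not given: they have to be found in the camera images.
- stand: Carving stand, bolted down: plywood base 200 x 250 x 25 mm under a round aluminium table (200 mm across, top 45 mm above the bench, 12 index holes near its rim; it does not turn in this job). Origin: on the bench under the round table's centre; z up. In the stand's axes the pocket is at the origin, the lever's pivot 60 mm to -y, the plunger 88 mm to +y on a dark steel bracket.
- pocket (a point): Centre of the pocket's floor, on top of the round table, 45 mm above the bench. The pocket is square, 64 x 64 mm inside, sides along the stand's x and y, with steel walls 12 mm high and 7 mm thick; the foot of a seated blank stands 4 mm above them.
- blank: Loose pale wooden blank, about 110 g: square foot 60 x 60 x 16 mm, centred on it a square body 36 x 36 mm (faces parallel to the foot's) from 16 to 50 mm up, topped by a rough rose (30 mm across, up to 60 mm). Origin: centre of the underside; z up; x, y along the sides. Stands foot down; goes into the pocket any of four ways round; seated, its origin is at point pocket.
- lever (a joint): Locking lever, a flat level steel bar on a vertical pivot: 0 = shut against its stop, grows to 1.5 rad open; starts open, stays where left (friction 0.06 Nm). At angle q the handle lies 75 mm from the pivot along (-sin q, -cos q) in the stand's x, y, the nose opposite. Closing swings the handle counter-clockwise seen from above, from the stand's -x side to its -y side.
- lever_pivot (a point): On the lever's pivot axis, on top of the pivot head, 73.5 mm above the bench. The bar is 14 mm wide, 63.5 to 71.5 mm above the bench. Its nose, 37.5 mm long, shuts over the blank's foot with 2.5 mm to spare; it cannot pass over a blank that is not fully down.
- lever_handle (a point): Top centre of the lever's handle, an upright round wooden peg 16 mm thick that stands 42 mm up from the bar's end (71.5 to 113.5 mm above the bench).
- plunger (a joint): Index plunger, slides straight up: 0 = pin in its hole, 0.020 m = fully up against the stop. A spring pushes it down: about 6 N at 0 and 13 N fully up; it springs back when let go.
- knob_top (a point): Top centre of the plunger's upright black round knob, 24 mm across, 37 mm high. With the pin in its hole this point is 128 mm above the bench; it rises with the plunger. The bracket's top is 4 mm below the knob's underside: 30 mm wide in the stand's x, from y = 70 to 132 mm.
- mallet: Bystander: round wooden carver's mallet standing on its head, 84 mm across, 218 mm high. Origin: centre of the underside.
- rosette: Bystander: finished round wooden rosette lying flat, 84 mm across, 18 mm high. Origin: centre of the underside.
- gouge: Bystander: gouge lying on the bench, 190 mm long along its x, 24 mm wide and high, dark wooden handle to -x. Origin: under the brass ferrule at mid-length.
Mind the look-alikes: they are no part of the job. What is meant by the blank is not blue, and is the larger of those in its own colour.

How it is judged:
By the outcome, as a careful person would: the job done as asked, in the order asked, and still so for the second after the job is handed in, while the arm keeps its last pose, push and grip.
It also fails if it takes over 59 s, if anything falls off the work surface, if the arm or the gripper's body presses on something with over 40 N, if the wrist force passes 120 N, or if a joint passes its speed limit or range.

## Working session

There is one attempt and no reset: what is moved stays moved. The work goes in short steps, Python scripts to look and compute and a tool call to move; the robot and the scene stay as the last step left them, time stands still between calls to the robot, and variables do not carry over. Pictures are saved under pics/ and viewed, about 8 in all and at most 12, crops included, and the job is handed in when it is done.

Besides the shell and the picture viewer there is one more tool, called after "Request:" by a JSON object that holds its "method" and its "body", one argument or row to a line. servo_tool: Moves the arm, as the interface text tells. Its arguments: {"type":"object","properties":{"deltas":{"type":"array"},"force":{"type":"number"}},"required":["deltas"]}

```bash
mkdir -p pics; ls
cat > h.py <<'E'
import numpy as np, cv2
from workcell import telemetry, eyes, order
def cal(n):
    c=eyes.calibration(n); R=cv2.Rodrigues(np.array(c["rvec"],float))[0]
    return c,R,np.array(c["tvec"],float).ravel()
def px2pt(C,u,v,d):
    c,R,t=C; p=np.stack([(u-c["cx"])/c["fx"]*d,(v-c["cy"])/c["fy"]*d,d+0*u],-1)
    return (p-t)@R
def ray(C,u,v,z):
    c,R,t=C; o=-R.T@t; d=R.T@np.array([(u-c["cx"])/c["fx"],(v-c["cy"])/c["fy"],1.])
    return o+d*(z-o[2])/d[2]
def cloud(C,depth):
    v,u=np.mgrid[:384,:512].astype(float); return px2pt(C,u,v,depth.astype(float))
E
python3 - <<'E'
from h import *
print(telemetry.get_obs())
for n in("top","scene"):
    im,d=eyes.camera(n); cv2.imwrite(f"pics/{n}0.png",im); np.savez(f"{n}0.npz",im=im,d=d)
    c,R,t=cal(n); print(n,c,-R.T@t)
im=np.vstack([cv2.imread("pics/top0.png")]); cv2.imwrite("pics/top0b.png",cv2.resize(im,(800,600)))
cv2.imwrite("pics/scene0b.png",cv2.resize(cv2.imread("pics/scene0.png"),(800,600)))
E
```

```text
pics
{'clock': 0.0, 'joint_pos': array([ 1.19739708,  0.33289788, -0.06471271,  1.46092772,  0.02156979,
        1.34989066, -0.08850497]), 'joint_velocities': array([-1.62274419e-03,  2.24382314e-04, -5.60999449e-05,  5.08278542e-04,
       -8.28414455e-04, -3.46043696e-04, -1.00202600e-03]), 'tau': array([-1.11773606e-03, -6.25446510e+01,  4.81463608e-02, -3.91613138e+01,
        1.60854904e-02,  9.96934745e-03, -2.28394617e-05]), 'position': array([ 0.21466571, -0.58658595,  0.2305062 ]), 'ee_rot': array([ 8.19654691e-01, -5.72857467e-01, -5.94773978e-04, -3.96532864e-04]), 'ft_force': array([ 0.34268726, -0.1241827 , -0.30151202]), 'torque': array([-0.01251372, -0.02483893, -0.00099549]), 'grip_width': 1.001525487731283}
top {'fx': 445.7544460107166, 'fy': 445.7544460107166, 'cx': 256.58669784013597, 'cy': 190.02763426383447, 'rvec': array([ 2.1423872 , -2.18866771,  0.05657418]), 'tvec': array([0.01282725, 0.54135087, 1.28046736])} [ 0.43502556 -0.0357505   1.31996085]
scene {'fx': 353.7957381019197, 'fy': 353.7957381019197, 'cx': 252.13140109753002, 'cy': 194.23934359382636, 'rvec': array([ 1.93524098,  1.41720655, -0.65664606]), 'tvec': array([-0.1331146 , -0.28626488,  1.40597911])} [ 1.22646135 -0.21993342  0.723786  ]
```

View pics/top0b.png

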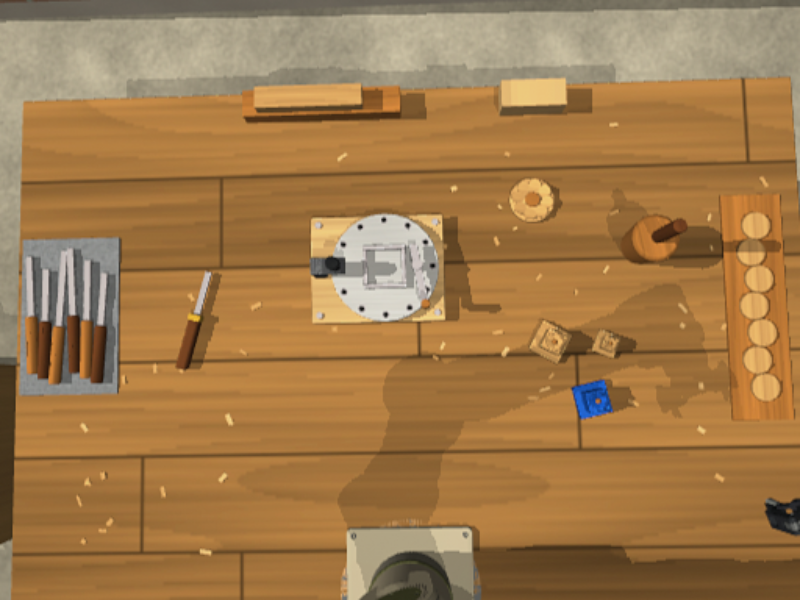

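View pics/scene0b.png

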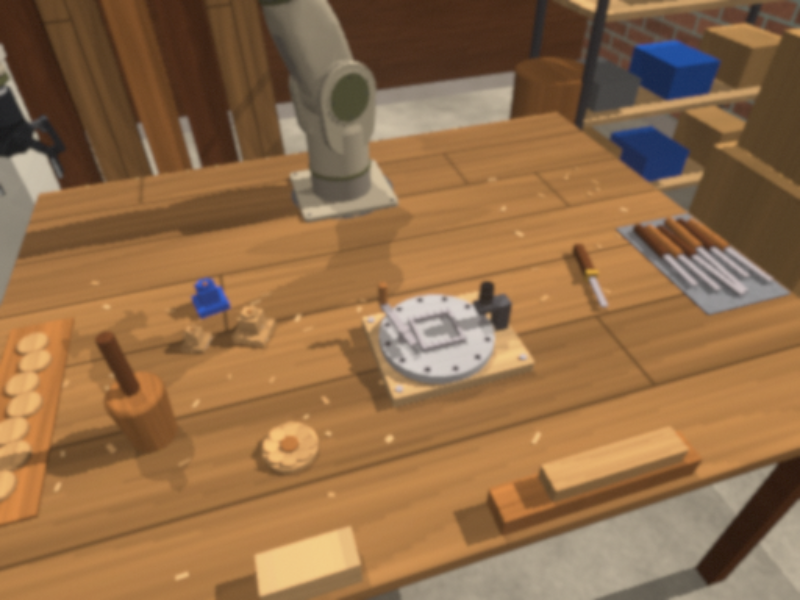

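Top view (800x600): candidates are the larger pale stepped blank at (549,340), a smaller pale one at (607,343) and a blue one at (593,399). The blank meant is the pale, larger one. The stand is at (380,268), with its plunger to the left (+y) and the lever open at (422,270), handle at (425,303).

Run:
```python
from h import *
z=np.load("top0.npz"); im,d=z["im"],z["d"]; C=cal("top"); P=cloud(C,d)
H=P[...,2]
print("bench z", np.median(H[240:280,150:230]))
def blobs(lo,hi,name,box):
    u0,v0,u1,v1=box; m=np.zeros(H.shape,np.uint8); s=(H>lo)&(H<hi)&(d>0); m[v0:v1,u0:u1]=s[v0:v1,u0:u1]
    for c in cv2.findContours(m,0,2)[0]:
        if cv2.contourArea(c)<12: continue
        mm=np.zeros_like(m); cv2.drawContours(mm,[c],-1,1,-1); mm&=m
        zz=np.median(H[mm>0]); r=cv2.minAreaRect(c)
        bp=np.array([ray(C,*p,zz) for p in cv2.boxPoints(r)]); 
        e=bp[1]-bp[0]; print(name,"px",np.round(r[0]),"ctr",bp.mean(0).round(4),"sides",np.linalg.norm(e).round(4),np.linalg.norm(bp[2]-bp[1]).round(4),"ang",np.degrees(np.arctan2(e[1],e[0])).round(1))
blobs(.008,.024,"foot>",(320,190,420,280)); blobs(.008,.1,"any",(320,190,420,280)); blobs(.04,.07,"body",(320,190,420,280))
blobs(.015,.035,"base",(185,125,300,215)); blobs(.038,.05,"table",(185,125,300,215)); blobs(.053,.061,"wall",(185,125,300,215))
blobs(.061,.076,"lever",(185,125,300,215)); blobs(.08,.2,"high",(185,125,300,215))
for n,lo,hi,b in(("handle",.1,.13,(260,180,290,210)),("knob",.115,.14,(190,150,240,190))):
    u0,v0,u1,v1=b; q=P[v0:v1,u0:u1].reshape(-1,3); q=q[(q[:,2]>lo)&(q[:,2]<hi)]; print(n,len(q),q.mean(0).round(4),q.min(0).round(4),q.max(0).round(4))
a=cv2.resize(im[195:265,325:410],(510,420),interpolation=2); b=cv2.resize(im[125:215,190:295],(490,420),interpolation=2)
cv2.imwrite("pics/crop1.png",cv2.resize(np.hstack([a,b]),(800,336)))
```

```text
bench z -0.00034793128611465313
foot> px [379. 256.] ctr [ 0.3449 -0.3455  0.017 ] sides 0.0621 0.0605 ang -77.1
foot> px [388. 220.] ctr [ 0.4464 -0.377   0.0124] sides 0.0423 0.0425 ang -23.9
foot> px [352. 219.] ctr [ 0.4518 -0.2731  0.0167] sides 0.06 0.0603 ang -28.3
any px [379. 256.] ctr [ 0.3451 -0.3448  0.0201] sides 0.0619 0.0604 ang -77.1
any px [388. 220.] ctr [ 0.4463 -0.3762  0.0157] sides 0.0422 0.0424 ang -23.9
any px [352. 219.] ctr [ 0.4517 -0.2725  0.0198] sides 0.0599 0.0602 ang -28.3
body px [381. 256.] ctr [ 0.3454 -0.3448  0.0535] sides 0.0372 0.0367 ang -77.1
body px [390. 220.] ctr [ 0.4475 -0.3762  0.042 ] sides 0.0169 0.0198 ang -91.2
body px [354. 219.] ctr [ 0.452  -0.2717  0.0539] sides 0.0367 0.0374 ang -28.4
base px [224. 191.] ctr [0.5403 0.0973 0.0253] sides 0.146 0.0909 ang -89.8
base px [216. 152.] ctr [0.6569 0.117  0.0252] sides 0.107 0.0748 ang -88.9
base px [268. 172.] ctr [ 0.5939 -0.0347  0.0255] sides 0.0911 0.1998 ang -91.5
table px [246. 171.] ctr [0.5959 0.0302 0.0453] sides 0.1975 0.1969 ang -91.5
wall px [246. 170.] ctr [0.5954 0.0308 0.0572] sides 0.0774 0.0776 ang -91.4
lever px [267. 175.] ctr [ 0.5786 -0.031   0.0722] sides 0.0182 0.1061 ang -81.0
high px [272. 194.] ctr [ 0.521  -0.0416  0.1124] sides 0.0136 0.0136 ang -91.3
high px [209. 170.] ctr [0.5957 0.1313 0.0882] sides 0.0629 0.0322 ang -88.5
handle 27 [ 0.5215 -0.0424  0.112 ] [ 0.5144 -0.0484  0.103 ] [ 0.5282 -0.0347  0.1199]
knob 65 [0.5944 0.118  0.1275] [0.5833 0.1067 0.1151] [0.6063 0.1287 0.1319]
```

View pics/crop1.png

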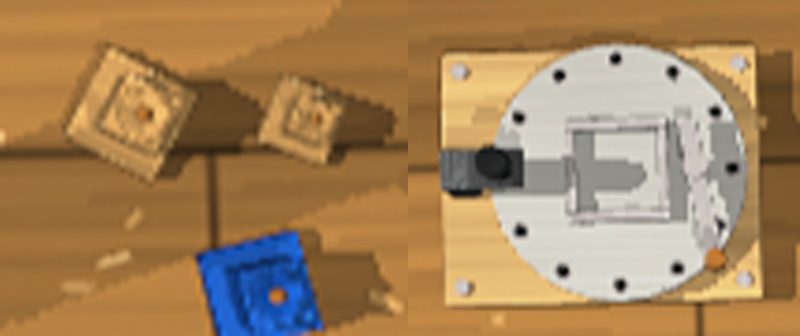

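The crop confirms it: the larger pale blank at crop (135,110), world about (0.452,-0.272), 60 mm foot and 36 mm body. Sizes and heights match the description. Moving above it.

Request:
{"method": "servo_tool", "body": {
  "deltas": [
    [[-1,-1.5,0],0,8.5],
    [[-1.9,-3,0],0.1,8.5],
    [[-1.9,-3,0],-0.1,8.5],
    [[-1.9,-3,0],0,8.5],
    [[-1.9,-3,0],0,8.5],
    [[-1.9,-3,0],0,8.5],
    [[-1.9,-3,0],0,8.5],
    [[-1.9,-3,0],0,8.5],
    [[-1.9,-3,0],0,8.5],
    [[-1.9,-3,0],0,8.5],
    [[-1.9,-3,0],0,8.5],
    [[0,0,0],0,8.5]
  ],
  "force": 50
}}

```text
clock: 1.1
position: [0.4513, -0.2807, 0.2248]
ee_rot: [0.816, -0.578, -0.005, -0.0]
ft_force: [-0.2, 0.5, -0.8]
grip_width: 0.996
```

Request:
{"method": "servo_tool", "body": {
  "deltas": [
    [[0,0,0],-0.12,8.5],
    [[0,0,0],-0.12,8.5],
    [[0,0,0],-0.12,8.5],
    [[0,0,0],-0.12,8.5],
    [[0,0,0],-0.12,8.5],
    [[0,0,0],-0.12,8.5],
    [[0,0,0],0,8.5],
    [[0,0,0],0,8.5]
  ]
}}

```text
clock: 1.77
position: [0.4516, -0.2767, 0.2221]
ee_rot: [0.97, -0.242, -0.007, -0.003]
ft_force: [-0.5, -0.4, 0.1]
grip_width: 0.993
```

```bash
cat >> h.py <<'E'
from scipy.spatial.transform import Rotation as Ro
def pose():
    o=telemetry.get_obs(); return np.array(o["position"]),Ro.from_quat(o["ee_rot"]).as_matrix(),o
def goto(xyz,ang):
    """print needed tool shift (cm) and turn (rad) to world xyz with jaw axis at ang deg (world)"""
    p,R,o=pose(); a=np.degrees(np.arctan2(R[1,0],R[0,0])); da=(ang-a+90)%180-90
    print("t",o["clock"],"pos",p.round(4),"jaw",a.round(2),"tilt",R[:,2].round(4),"F",np.round(o["ft_force"],1),"w",round(o["grip_width"],3),"j7",o["joint_pos"][6].round(2))
    print("  tool shift cm",((np.array(xyz)-p)@R*100).round(2),"turn",-np.radians(da).round(3))
def sq(im,d,C,lo,hi,near,rad,verbose=1):
    P=cloud(C,d); H=P[...,2]; m=((H>lo)&(H<hi)&(d>0)&(np.hypot(P[...,0]-near[0],P[...,1]-near[1])<rad)).astype(np.uint8)
    m=cv2.morphologyEx(m,cv2.MORPH_OPEN,np.ones((3,3)))
    cs=cv2.findContours(m,0,2)[0]
    if not cs: print("none"); return
    c=max(cs,key=cv2.contourArea); mm=np.zeros_like(m); cv2.drawContours(mm,[c],-1,1,-1); mm&=m
    z=np.median(H[mm>0]); w=np.array([ray(C,*p,z)[:2] for p in c[:,0].astype(float)],np.float32)
    r=cv2.minAreaRect(w*1000); print("  z",z.round(4),"ctr mm",np.round(r[0],1),"size",np.round(r[1],1),"ang",round(r[2],1),"cloudmean",P[mm>0].mean(0).round(4)); return r
E
python3 - <<'E'
from h import *
goto((.452,-.272,.12),-28.3)
im,d=eyes.camera("wrist"); C=cal("wrist"); cv2.imwrite("pics/w1.png",im); np.savez("w1.npz",im=im,d=d)
for lo,hi in((.012,.022),(.012,.1),(.045,.07)): sq(im,d,C,lo,hi,(.452,-.272),.06)
print("cam",-C[1].T@C[2])
E
```

```text
t 1.7667 pos [ 0.4516 -0.2767  0.2221] jaw -27.95 tilt [-0.0122  0.0099 -0.9999] F [-0.5 -0.4  0.1] w 0.993 j7 -0.07
  tool shift cm [-0.02 -0.4  10.21] turn 0.006
  z 0.0149 ctr mm [ 451.1 -270.5] size [59.5 59.2] ang 60.6 cloudmean [ 0.4551 -0.2639  0.015 ]
  z 0.0164 ctr mm [ 451.2 -270.5] size [59.7 58.9] ang 60.6 cloudmean [ 0.4533 -0.2669  0.0322]
  z 0.0535 ctr mm [ 451.6 -269.9] size [35.5 34.9] ang 61.1 cloudmean [ 0.4514 -0.2697  0.0526]
cam [ 0.48914262 -0.21226351  0.36401241]
```

View pics/w1.png

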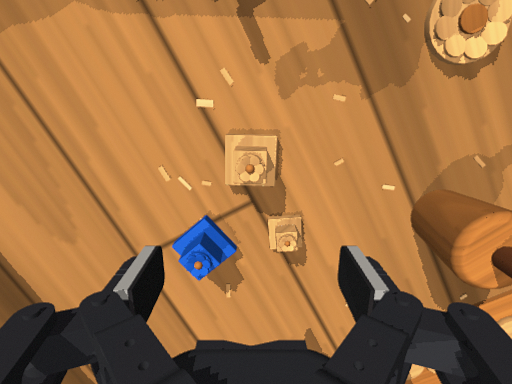

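The wrist view shows the blank at (250,158), the small one at (287,235) and the blue one at (205,248). The estimates agree within 2 mm. Descending in part, then I'll correct.

Request:
{"method": "servo_tool", "body": {
  "deltas": [
    [[-0.1,-0.2,1],0.01,8.5],
    [[-0.1,-0.2,1.5],0,8.5],
    [[-0.1,-0.1,2],0,8.5],
    [[0,0,2],0,8.5],
    [[0,0,2],0,8.5],
    [[0,0,2],0,8.5],
    [[0,0,1.5],0,8.5],
    [[0,0,1],0,8.5],
    [[0,0,0],0,8.5]
  ]
}}

```text
clock: 2.57
position: [0.4483, -0.2676, 0.082]
ee_rot: [0.965, -0.261, -0.007, -0.003]
ft_force: [-0.3, 0.3, -0.8]
grip_width: 0.996
```

Run:
```python
from h import *
goto((.4515,-.271,.024),-28.7)
im,d=eyes.camera("wrist"); C=cal("wrist"); cv2.imwrite("pics/w2.png",im)
for lo,hi in((.012,.022),(.045,.07)): sq(im,d,C,lo,hi,(.452,-.272),.06)
```

```text
t 2.5667 pos [ 0.4483 -0.2676  0.082 ] jaw -30.3 tilt [-0.0124  0.0101 -0.9999] F [-0.3  0.3 -0.8] w 0.996 j7 -0.17
  tool shift cm [0.54 0.15 5.79] turn -0.028
  z 0.016 ctr mm [ 451.6 -270.7] size [60.2 59.6] ang 60.5 cloudmean [ 0.4566 -0.2623  0.016 ]
  z 0.0547 ctr mm [ 452.8 -268.5] size [35.7 34.7] ang 60.7 cloudmean [ 0.4528 -0.2686  0.0537]
```

Request:
{"method": "servo_tool", "body": {
  "deltas": [
    [[0.3,0.1,1.0],-0.015,8.5],
    [[0.2,0,1.5],0,8.5],
    [[0,0,1.5],0,8.5],
    [[0,0,1],0,8.5],
    [[0,0,0.7],0,8.5],
    [[0,0,0],0,8.5]
  ]
}}

```text
clock: 3.12
position: [0.4559, -0.2733, 0.0264]
ee_rot: [0.967, -0.254, -0.003, -0.002]
ft_force: [-0.3, -0.1, -0.2]
grip_width: 0.999
```

Run:
```python
from h import *
goto((.4515,-.271,.024),-29.4)
```

```text
t 3.1167 pos [ 0.4559 -0.2733  0.0264] jaw -29.44 tilt [-0.0042  0.0048 -1.    ] F [-0.3 -0.1 -0.2] w 0.999 j7 -0.19
  tool shift cm [-0.49  0.02  0.24] turn -0.001
```

Request:
{"method": "servo_tool", "body": {
  "deltas": [
    [[-0.3,0,0],0,8.5],
    [[0,0,0],0,5],
    [[0,0,0],0,3],
    [[0,0,0],0,3],
    [[0,0,0],0,3],
    [[0,0,0],0,3],
    [[0,0,0],0,3],
    [[0,0,0],0,3],
    [[0,0,0],0,3]
  ],
  "force": 50
}}

```text
clock: 3.87
position: [0.4546, -0.2727, 0.0295]
ee_rot: [0.967, -0.254, -0.001, -0.001]
ft_force: [0.1, -0.3, -1.6]
grip_width: 0.409
```

Run:
```python
from h import *
goto((.4515,-.271,.024),-29.4)
im,d=eyes.camera("wrist"); C=cal("wrist"); cv2.imwrite("pics/w3.png",im)
for lo,hi in((.012,.022),(.045,.07)): sq(im,d,C,lo,hi,(.452,-.272),.06)
```

```text
t 3.8667 pos [ 0.4546 -0.2727  0.0295] jaw -29.45 tilt [-6.0e-04  2.2e-03 -1.0e+00] F [ 0.1 -0.3 -1.6] w 0.409 j7 -0.19
  tool shift cm [-0.36  0.01  0.55] turn -0.001
  z 0.0155 ctr mm [ 462.4 -260. ] size [30.7 59.4] ang 60.6 cloudmean [ 0.4649 -0.2557  0.0156]
  z 0.0553 ctr mm [ 455.8 -272.2] size [43.  64.3] ang 64.5 cloudmean [ 0.457  -0.2697  0.0551]
```

View pics/w3.png

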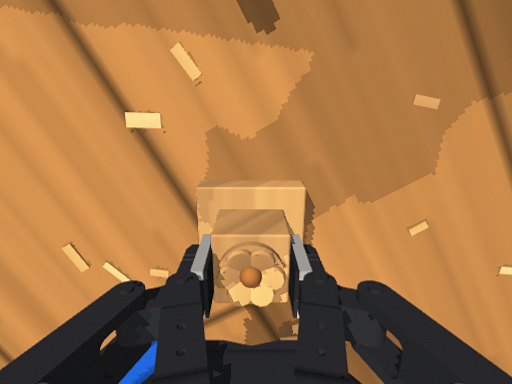

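Gripped on the body: opening is about 35 mm and both pads sit on the body faces. Lift and carry next.

Request:
{"method": "servo_tool", "body": {
  "deltas": [
    [[0,0,-0.7],0,3],
    [[0,0,-1.5],0,3],
    [[0,0,-2],0,3],
    [[0,0,-2],0,3],
    [[0,0,-2],0,3],
    [[0,0,-2],0,3],
    [[0,0,-2],0,3],
    [[0,0,-1],0,3],
    [[0,0,0],0,3]
  ]
}}

```text
clock: 4.67
position: [0.4533, -0.2716, 0.1689]
ee_rot: [0.967, -0.254, -0.002, -0.002]
ft_force: [0.7, 0.1, -0.7]
grip_width: 0.407
```

Request:
{"method": "servo_tool", "body": {
  "deltas": [
    [[-0.1,-1,0],-0.03,3],
    [[-0.2,-2,0],-0.05,3],
    [[-0.2,-2.5,0],0,3],
    [[-0.2,-3,0],0,3],
    [[-0.2,-3,0],0,3],
    [[-0.2,-3,0],0,3],
    [[-0.2,-3,0],0,3],
    [[-0.2,-3,0],0,3],
    [[-0.2,-2.5,0],0,3],
    [[-0.1,-2,0],0,3],
    [[-0.1,-1,0],0,3],
    [[0,0,0],0,3]
  ]
}}

```text
clock: 5.67
position: [0.5405, 0.006, 0.1564]
ee_rot: [0.981, -0.192, -0.012, -0.006]
ft_force: [-0.6, 0.1, -1.2]
grip_width: 0.407
```

Run:
```python
from h import *
goto((.5957,.0305,.15),-1.4)
```

```text
t 5.6667 pos [0.5405 0.006  0.1564] jaw -22.11 tilt [-0.0213  0.0155 -0.9997] F [-0.6  0.1 -1.2] w 0.407 j7 -0.59
  tool shift cm [ 4.21 -4.34  0.56] turn -0.361
```

Request:
{"method": "servo_tool", "body": {
  "deltas": [
    [[0,0,0],-0.06,3],
    [[0,0,0],-0.06,3],
    [[0,0,0],-0.06,3],
    [[0,0,0],-0.06,3],
    [[0,0,0],-0.06,3],
    [[0,0,0],-0.05,3],
    [[0,0,0],0,3],
    [[0.8,-0.5,0],0,3],
    [[1.3,-0.6,0],0,3],
    [[1.3,-0.6,0],0,3],
    [[1.0,-0.4,0],0,3],
    [[0,0,0],0,3]
  ]
}}

```text
clock: 6.67
position: [0.5812, 0.0228, 0.1476]
ee_rot: [1.0, -0.011, -0.017, -0.006]
ft_force: [-0.2, -1.2, -1.7]
grip_width: 0.411
```

Run:
```python
from h import *
goto((.5957,.0305,.15),-1.4)
im,d=eyes.camera("wrist"); C=cal("wrist"); cv2.imwrite("pics/w4.png",im); np.savez("w4.npz",im=im,d=d)
```

```text
t 6.6667 pos [0.5812 0.0228 0.1476] jaw -1.2 tilt [-0.0338  0.0124 -0.9994] F [-0.2 -1.2 -1.7] w 0.411 j7 -0.3
  tool shift cm [ 1.43 -0.8  -0.28] turn 0.004
```

View pics/w4.png

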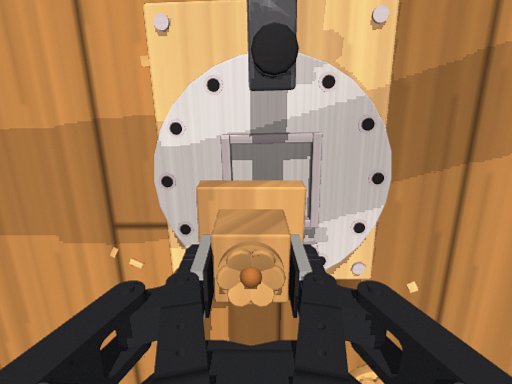

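Wrist view: the blank is held square, foot edge at row 182, pocket walls at (222-320, 135), yaw matching. The tool has picked up a 2° tilt though, so I'll see how it behaves under holding.

Request:
{"method": "servo_tool", "body": {
  "deltas": [
    [[0,0,0],0,3],
    [[0,0,0],0,3],
    [[0,0,0],0,3],
    [[0,0,0],0,3]
  ]
}}

```text
clock: 7.05
position: [0.579, 0.0217, 0.1468]
ee_rot: [1.0, -0.012, -0.018, -0.006]
ft_force: [-0.1, -0.1, -1.0]
grip_width: 0.408
```

Request:
{"method": "servo_tool", "body": {
  "deltas": [
    [[0,0,-0.5],0,3],
    [[0,0,-0.5],0,3],
    [[0,0,-0.5],0,3],
    [[0,0,0],0,3]
  ]
}}

```text
clock: 7.38
position: [0.5791, 0.0207, 0.1639]
ee_rot: [1.0, -0.012, -0.018, -0.005]
ft_force: [0.6, 0.5, -0.3]
grip_width: 0.411
```

Request:
{"method": "servo_tool", "body": {
  "deltas": [
    [[0.5,0,0],0,3],
    [[0.5,0,0],0,3],
    [[0.5,0,0],0,3],
    [[0,0,0],0,3]
  ]
}}

```text
clock: 7.72
position: [0.5961, 0.02, 0.1642]
ee_rot: [1.0, -0.012, -0.017, -0.005]
ft_force: [-0.3, -0.2, -1.6]
grip_width: 0.411
```

Request:
{"method": "servo_tool", "body": {
  "deltas": [
    [[0,-0.4,0],0,3],
    [[0,-0.4,0],0,3],
    [[0,0,0],0,3]
  ]
}}

```text
clock: 7.97
position: [0.5965, 0.029, 0.1634]
ee_rot: [1.0, -0.012, -0.018, -0.005]
ft_force: [-0.3, 0.2, -1.3]
grip_width: 0.411
```

Run:
```python
from h import *
goto((.5957,.0305,.15),-1.4)
```

```text
t 7.9667 pos [0.5965 0.029  0.1634] jaw -1.42 tilt [-0.0355  0.011  -0.9993] F [-0.3  0.2 -1.3] w 0.411 j7 -0.31
  tool shift cm [-0.03 -0.14  1.35] turn -0.0
```

Run:
```python
from h import *
p,R,o=pose(); print(p)
im,d=eyes.camera("wrist"); C=cal("wrist"); cv2.imwrite("pics/w5.png",im); np.savez("w5.npz",im=im,d=d)
P=cloud(C,d)
def wall(P,lo=.053,hi=.0605):
    H=P[...,2]; m=(H>lo)&(H<hi)&(abs(P[...,0]-.5957)<.048)&(abs(P[...,1]-.0305)<.048)
    q=P[m]; print("n",len(q),"z",np.median(q[:,2]).round(4))
    cs=cv2.findContours(m.astype(np.uint8),0,2)[0]
    th=np.radians(-1.4); X=(q[:,:2]-[.5957,.0305])@np.array([[np.cos(th),-np.sin(th)],[np.sin(th),np.cos(th)]])
    print("local x",np.percentile(X[:,0],[.5,2,98,99.5]).round(4),"y",np.percentile(X[:,1],[.5,2,98,99.5]).round(4))
    f=X[X[:,1]>.03]; print("far wall slope",np.polyfit(f[:,0],f[:,1],1).round(4), "x",f[:,0].min().round(4),f[:,0].max().round(4))
    for n,s in(("L",X[(X[:,0]<-.025)&(X[:,1]<.025)]),("R",X[(X[:,0]>.025)&(X[:,1]<.025)])):
        if len(s)>5: print(n,len(s),"slope",np.polyfit(s[:,1],s[:,0],1).round(4),"x",s[:,0].min().round(4),s[:,0].max().round(4))
wall(P)
H=P[...,2]
# foot top: in tool frame
T=(P-p)@R
m=(d>0)&(abs(T[...,0])<.04)&(T[...,1]>-.045)&(T[...,1]<.03)&(T[...,2]>.005)&(T[...,2]<.04)
t=T[m]; print("foot tool x",np.percentile(t[:,0],[0.5,1,99,99.5]).round(4),"ymin",np.percentile(t[:,1],[.5,1,2]).round(4),"z",np.percentile(t[:,2],[1,20,50,99]).round(4))
k=P[(H>.118)&(H<.14)&(np.hypot(P[...,0]-.595,P[...,1]-.118)<.03)]; print("knob",k.mean(0).round(4),k.min(0).round(4),k.max(0).round(4))
```

```text
[0.59645072 0.02899438 0.16343781]
n 1366 z 0.0559
local x [-0.0408 -0.0403  0.0362  0.0369] y [0.0075 0.0087 0.0414 0.0417]
far wall slope [0.0156 0.0373] x -0.0414 0.0362
L 177 slope [-0.035  -0.0364] x -0.0408 -0.0335
R 182 slope [-0.0396  0.034 ] x 0.0299 0.0373
foot tool x [-0.0296 -0.0294  0.0293  0.0295] ymin [-0.029  -0.0289 -0.0289] z [0.0063 0.0135 0.0142 0.0279]
knob [0.5944 0.1202 0.1266] [0.5824 0.1086 0.118 ] [0.606  0.1322 0.1293]
```

Run:
```python
from h import *
p,R,o=pose(); z=np.load("w5.npz"); im,d=z["im"],z["d"]; C=cal("wrist"); P=cloud(C,d); H=P[...,2]
T=(P-p)@R
m=(d>0)&(abs(T[...,0])<.04)&(T[...,1]>-.045)&(T[...,1]<-.019)&(T[...,2]>.008)&(T[...,2]<.02)
def fitedges(m,name):
    # far edge (top per column), left/right edges (per row), as world xy
    v,u=np.nonzero(m); far=[];L=[];Rr=[]
    for c in range(u.min()+6,u.max()-5):
        r=v[u==c]
        if len(r): far.append(P[r.min(),c,:2])
    for r in range(v.min()+4,v.max()-2):
        c=u[v==r]
        if len(c): L.append(P[r,c.min(),:2]);Rr.append(P[r,c.max(),:2])
    for n,e in(("far",far),("L",L),("R",Rr)):
        e=np.array(e,np.float32); vx,vy,x0,y0=cv2.fitLine(e,cv2.DIST_HUBER,0,.01,.01).ravel()
        a=np.degrees(np.arctan2(vy,vx)); a=(a+45)%90-45
        print(name,n,len(e),"ang",a.round(2),"mid",x0.round(4),y0.round(4))
fitedges(m,"foot")
w=(H>.0525)&(H<.0605)&(abs(P[...,0]-.5945)<.046)&(abs(P[...,1]-.032)<.046)
fitedges(w,"wall")
out=im.copy(); out[w]=(0,0,255); out[m]=(0,255,0)
cv2.imwrite("pics/w5b.png",np.vstack([cv2.resize(im[60:260,120:400],(560,400)),])[:, :])
cv2.imwrite("pics/w5c.png",np.hstack([cv2.resize(im[80:230,170:350],(400,333)),cv2.resize(out[80:230,170:350],(400,333))]))
```

```text
foot far 98 ang -1.56 mid 0.5965 0.0579
foot L 16 ang -4.71 mid 0.567 0.0549
foot R 16 ang 2.95 mid 0.6261 0.0527
wall far 82 ang 0.0 mid 0.5966 0.0715
wall L 35 ang 0.04 mid 0.5558 0.0583
wall R 35 ang 1.25 mid 0.6326 0.0569
```

View pics/w5c.png

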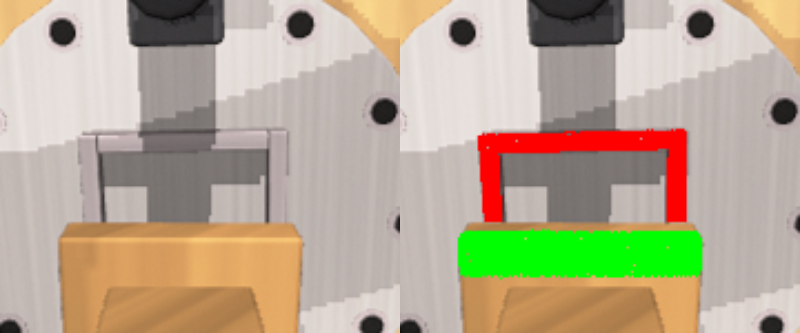

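Wrist view: wall frame at crop (80-287,135), yaw about +0.4°; foot edge at about -1.5°. They share the same camera, so I correct the relative offset: turn -0.033, about 4 mm to +y.

Request:
{"method": "servo_tool", "body": {
  "deltas": [
    [[0,-0.15,0],-0.017,3],
    [[0,-0.15,0.5],-0.016,3],
    [[0,-0.05,1.0],0,3],
    [[0,0,1.2],0,3],
    [[0,0,1.2],0,3],
    [[0,0,1],0,3],
    [[0,0,0.6],0,3],
    [[0,0,0.3],0,3],
    [[0,0,0],0,3]
  ]
}}

```text
clock: 8.77
position: [0.5923, 0.0328, 0.097]
ee_rot: [1.0, 0.006, -0.02, -0.005]
ft_force: [-0.8, 0.2, -1.2]
grip_width: 0.409
```

```bash
cat >> h.py <<'E'
def rel():
    p,R,o=pose(); im,d=eyes.camera("wrist"); C=cal("wrist"); P=cloud(C,d); H=P[...,2]; T=(P-p)@R
    res={}
    m=(d>0)&(abs(T[...,0])<.04)&(T[...,1]>-.045)&(T[...,1]<-.019)&(T[...,2]>.008)&(T[...,2]<.02)
    w=(H>.0525)&(H<.0605)&(abs(P[...,0]-.5945)<.046)&(abs(P[...,1]-.032)<.046)&~m
    for name,m in(("foot",m),("wall",w)):
        v,u=np.nonzero(m); far=[];L=[];Rr=[]
        if len(u)<30: print(name,"few"); continue
        for c in range(u.min()+6,u.max()-5):
            r=v[u==c]
            if len(r): far.append(P[r.min(),c,:2])
        for r in range(v.min()+3,v.max()-1):
            c=u[v==r]
            if len(c): L.append(P[r,c.min(),:2]);Rr.append(P[r,c.max(),:2])
        for n,e in(("far",far),("L",L),("R",Rr)):
            if len(e)<4: continue
            e=np.array(e,np.float32); vx,vy,x0,y0=cv2.fitLine(e,cv2.DIST_HUBER,0,.01,.01).ravel()
            a=np.degrees(np.arctan2(vy,vx)); a=(a+45)%90-45
            print(name,n,len(e),"ang",a.round(2),"mid",x0.round(4),y0.round(4),"z",np.median(H[m]).round(4))
    return im
E
python3 - <<'E'
from h import *
goto((.5942,.0325,.0745),.4)
cv2.imwrite("pics/w6.png",rel())
E
```

```text
t 8.7667 pos [0.5923 0.0328 0.097 ] jaw 0.69 tilt [-0.0391  0.0102 -0.9992] F [-0.8  0.2 -1.2] w 0.409 j7 -0.31
  tool shift cm [0.28 0.05 2.24] turn 0.005
foot far 98 ang 0.71 mid 0.5955 0.0621 z 0.0835
foot L 18 ang -4.83 mid 0.5619 0.0576 z 0.0835
foot R 18 ang 2.68 mid 0.621 0.0578 z 0.0835
wall far 114 ang 0.22 mid 0.5877 0.0719 z 0.0563
wall L 86 ang -23.15 mid 0.6045 0.0432 z 0.0563
wall R 86 ang 0.34 mid 0.6331 0.0472 z 0.0563
```

Request:
{"method": "servo_tool", "body": {
  "deltas": [
    [[0.2,-0.04,0],0.005,3],
    [[0.18,0,0.3],0,3],
    [[0,0,0.4],0,3],
    [[0,0,0.2],0,3],
    [[0,0,0],0,3]
  ]
}}

```text
clock: 9.23
position: [0.5978, 0.0334, 0.0893]
ee_rot: [1.0, 0.003, -0.018, -0.005]
ft_force: [-0.3, -0.5, -1.3]
grip_width: 0.412
```

Run:
```python
from h import *
goto((.5942,.0325,.0745),.4)
im=rel(); cv2.imwrite("pics/w7.png",cv2.resize(im[60:260,120:400],(700,500)))
```

```text
t 9.2333 pos [0.5978 0.0334 0.0893] jaw 0.34 tilt [-0.0353  0.0104 -0.9993] F [-0.3 -0.5 -1.3] w 0.412 j7 -0.32
  tool shift cm [-0.31  0.1   1.49] turn -0.001
foot far 98 ang 0.37 mid 0.5969 0.0627 z 0.0755
foot L 18 ang -1.99 mid 0.5675 0.059 z 0.0755
foot R 18 ang 2.62 mid 0.6266 0.0589 z 0.0755
wall far 119 ang 0.18 mid 0.5947 0.0719 z 0.0561
wall L 81 ang 0.52 mid 0.5559 0.0509 z 0.0561
wall R 81 ang 0.17 mid 0.633 0.0482 z 0.0561
```

View pics/w7.png

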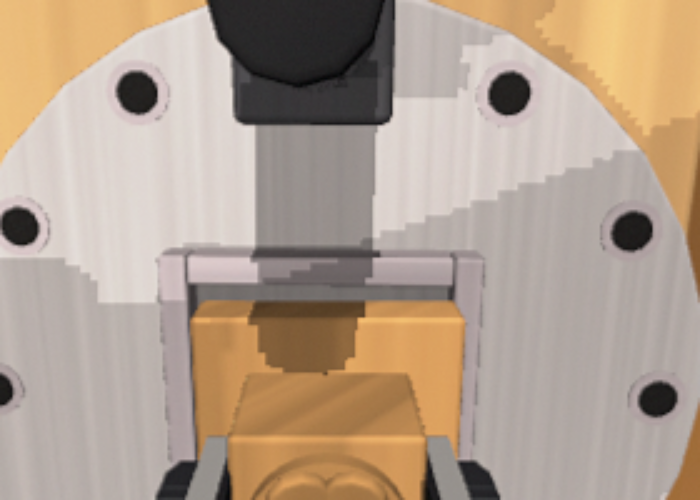

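The foot (crop 190-463) sits inside the walls (190-455), about 2 mm too far +x. Correct that and descend in.

Request:
{"method": "servo_tool", "body": {
  "deltas": [
    [[-0.15,0,0],0,3],
    [[0,0,0.2],0,3],
    [[0,0,0.2],0,3],
    [[0,0,0],0,3]
  ]
}}

```text
clock: 9.62
position: [0.5961, 0.0335, 0.0856]
ee_rot: [1.0, 0.003, -0.017, -0.005]
ft_force: [-0.1, 0.1, -0.7]
grip_width: 0.41
```

Run:
```python
from h import *
goto((.5942,.0325,.0745),.4)
im=rel()
```

```text
t 9.6167 pos [0.5961 0.0335 0.0856] jaw 0.35 tilt [-0.0346  0.0103 -0.9993] F [-0.1  0.1 -0.7] w 0.41 j7 -0.33
  tool shift cm [-0.15  0.11  1.12] turn -0.001
foot far 98 ang 0.48 mid 0.5953 0.0628 z 0.0719
foot L 18 ang -1.62 mid 0.566 0.0586 z 0.0719
foot R 18 ang 2.65 mid 0.625 0.0589 z 0.0719
wall far 122 ang 0.25 mid 0.5861 0.0719 z 0.0561
wall L 79 ang 0.47 mid 0.5561 0.0445 z 0.0561
wall R 79 ang 0.3 mid 0.6331 0.0476 z 0.0561
```

Request:
{"method": "servo_tool", "body": {
  "deltas": [
    [[0,0,0.2],0,3],
    [[0,0,0.2],0,3],
    [[0,0,0.2],0,3],
    [[0,0,0.1],0,3],
    [[0,0,0],0,3]
  ]
}}

```text
clock: 10.08
position: [0.596, 0.0335, 0.0781]
ee_rot: [1.0, 0.003, -0.017, -0.005]
ft_force: [-0.5, 0.3, -1.2]
grip_width: 0.408
```

Run:
```python
from h import *
goto((.5942,.0325,.0745),.4)
im=rel()
```

```text
t 10.0833 pos [0.596  0.0335 0.0781] jaw 0.34 tilt [-0.0343  0.0103 -0.9994] F [-0.5  0.3 -1.2] w 0.408 j7 -0.33
  tool shift cm [-0.17  0.11  0.37] turn -0.001
foot far 107 ang 0.35 mid 0.5935 0.0628 z 0.0641
foot L 27 ang 8.19 mid 0.5882 0.0616 z 0.0641
foot R 27 ang -23.15 mid 0.627 0.0598 z 0.0641
wall far 127 ang 0.27 mid 0.5949 0.0719 z 0.056
wall L 79 ang 0.41 mid 0.556 0.0469 z 0.056
wall R 79 ang 0.12 mid 0.633 0.0484 z 0.056
```

Request:
{"method": "servo_tool", "body": {
  "deltas": [
    [[0,0,0.15],0,3],
    [[0,0,0.1],0,3],
    [[0,0,0],0,3],
    [[0,0,0],0,3.8],
    [[0,0,0],0,4.4],
    [[0,0,0],0,4.8],
    [[0,0,0],0,4.8],
    [[0,0,0],0,4.8]
  ]
}}

```text
clock: 10.8
position: [0.5966, 0.0337, 0.0762]
ee_rot: [1.0, 0.003, -0.016, -0.005]
ft_force: [-0.7, -0.1, -0.4]
grip_width: 0.567
```

Run:
```python
from h import *
goto((.5942,.0325,.0745),.4)
im,d=eyes.camera("wrist"); C=cal("wrist"); P=cloud(C,d); H=P[...,2]
m=(abs(P[...,0]-.5945)<.024)&(abs(P[...,1]-.057)<.004)&(d>0)
q=P[m]; A=np.c_[q[:,:2]-[.5945,.057],np.ones(len(q))]; print("foot plane",np.linalg.lstsq(A,q[:,2],rcond=None)[0].round(4))
```

```text
t 10.8 pos [0.5966 0.0337 0.0762] jaw 0.34 tilt [-0.0327  0.0104 -0.9994] F [-0.7 -0.1 -0.4] w 0.567 j7 -0.33
  tool shift cm [-0.23  0.12  0.18] turn -0.001
foot plane [-0.0007  0.0086  0.0601]
```

The foot plane is flat at 60.1 mm (wall tops read 1 mm low too, so about 61 mm expected): blank seated and released. Rising and moving to the lever handle.

Request:
{"method": "servo_tool", "body": {
  "deltas": [
    [[0,0,-0.5],0,5],
    [[0,0,-1],0,5],
    [[0,0,-2],0,5],
    [[0,0,-2],0,5],
    [[0,0,-2],0,5],
    [[0,0,-1.5],0,5],
    [[0,0,-1],0,5],
    [[0,0,0],0,5]
  ]
}}

```text
clock: 11.52
position: [0.5999, 0.0331, 0.1856]
ee_rot: [1.0, 0.003, -0.016, -0.006]
ft_force: [0.1, -0.2, 0.5]
grip_width: 0.584
```

Request:
{"method": "servo_tool", "body": {
  "deltas": [
    [[-0.6,0.6,0],0,5],
    [[-1.2,1.1,0],0,5],
    [[-1.4,1.3,0],0,5],
    [[-1.4,1.3,0],0,5],
    [[-1.4,1.3,0],0,5],
    [[-1,1,0],0,5],
    [[-0.5,0.5,0],0,5],
    [[0,0,0],0,5]
  ]
}}

```text
clock: 12.18
position: [0.5166, -0.0432, 0.1812]
ee_rot: [1.0, 0.003, -0.02, -0.006]
ft_force: [-0.4, -0.0, -0.7]
grip_width: 0.584
```

Run:
```python
from h import *
goto((.5205,-.041,.10),.4)
im,d=eyes.camera("wrist"); C=cal("wrist"); P=cloud(C,d); H=P[...,2]; cv2.imwrite("pics/w8.png",im)
q=P[(d>0)&(H>.107)&(H<.12)&(np.hypot(P[...,0]-.5205,P[...,1]+.04)<.03)]
if len(q): print("peg",len(q),q.mean(0).round(4),q.min(0).round(4),q.max(0).round(4))
m=(abs(P[...,0]-.5945)<.027)&(abs(P[...,1]-.032)<.027)&(d>0)&(H<.07)&(H>.055)
q=P[m]; A=np.c_[q[:,:2]-[.5945,.0325],np.ones(len(q))]; print("foot plane",len(q),np.linalg.lstsq(A,q[:,2],rcond=None)[0].round(4))
```

```text
t 12.1833 pos [ 0.5166 -0.0432  0.1812] jaw 0.4 tilt [-0.0399  0.012  -0.9991] F [-0.4 -0.  -0.7] w 0.584 j7 -0.09
  tool shift cm [ 0.71 -0.12  8.1 ] turn -0.0
peg 356 [ 0.5213 -0.0388  0.1121] [ 0.5137 -0.0473  0.1072] [ 0.5287 -0.0318  0.1143]
foot plane 1884 [-0.0101  0.003   0.0603]
```

View pics/w8.png

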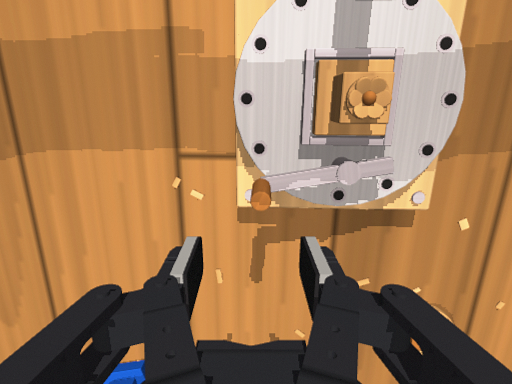

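The blank sits flat in the pocket at (368,98). The peg is at (261,195), world about (0.521,-0.040), with its top at 113 mm as expected. Descending around the peg.

Request:
{"method": "servo_tool", "body": {
  "deltas": [
    [[0.4,-0.1,0.5],0,5],
    [[0.4,0,1.2],0,5],
    [[0,0,1.5],0,5],
    [[0,0,1.5],0,5],
    [[0,0,1.2],0,5],
    [[0,0,0.5],0,5],
    [[0,0,0],0,5]
  ]
}}

```text
clock: 12.82
position: [0.5263, -0.0345, 0.1086]
ee_rot: [1.0, 0.007, -0.02, -0.008]
ft_force: [0.4, 0.7, -1.1]
grip_width: 0.581
```

Run:
```python
from h import *
goto((.5212,-.0403,.08),.4)
p,R,o=pose(); im,d=eyes.camera("wrist"); C=cal("wrist"); P=cloud(C,d); H=P[...,2]; cv2.imwrite("pics/w9.png",im)
q=P[(d>0)&(H>.107)&(H<.12)&(np.hypot(P[...,0]-.5205,P[...,1]+.04)<.02)]
if len(q): print("peg",len(q),q.mean(0).round(4),q.min(0).round(4),q.max(0).round(4))
```

```text
t 12.8167 pos [ 0.5263 -0.0345  0.1086] jaw 0.83 tilt [-0.0403  0.0165 -0.9991] F [ 0.4  0.7 -1.1] w 0.581 j7 -0.14
  tool shift cm [-0.4   0.62  2.87] turn 0.008
peg 809 [ 0.5196 -0.039   0.1126] [ 0.5013 -0.0478  0.1071] [ 0.5288 -0.0323  0.12  ]
```

Request:
{"method": "servo_tool", "body": {
  "deltas": [
    [[-0.2,0.3,0],0,5],
    [[-0.1,0.25,0.4],0,5],
    [[0,0,0.8],0,5],
    [[0,0,0.8],0,5],
    [[0,0,0.5],0,5],
    [[0,0,0],0,5]
  ]
}}

```text
clock: 13.37
position: [0.524, -0.0398, 0.0834]
ee_rot: [1.0, 0.007, -0.018, -0.008]
ft_force: [-0.7, 0.1, 0.0]
grip_width: 0.586
```

Run:
```python
from h import *
goto((.5212,-.0403,.08),.4)
```

```text
t 13.3667 pos [ 0.524  -0.0398  0.0834] jaw 0.85 tilt [-0.0363  0.0162 -0.9992] F [-0.7  0.1  0. ] w 0.586 j7 -0.15
  tool shift cm [-0.27  0.05  0.35] turn 0.008
```

Request:
{"method": "servo_tool", "body": {
  "deltas": [
    [[-0.2,0.05,0.1],0,5],
    [[0,0,0],0,4],
    [[0,0,0],0,2.5],
    [[0,0,0],0,1],
    [[0,0,0],0,1],
    [[0,0,0],0,1],
    [[0,0,0],0,1],
    [[0,0,0],0,1]
  ],
  "force": 20
}}

```text
clock: 14.03
position: [0.5205, -0.0405, 0.0824]
ee_rot: [1.0, 0.007, -0.019, -0.008]
ft_force: [-1.4, -0.8, -1.7]
grip_width: 0.184
```

Run:
```python
from h import *
goto((.5212,-.0403,.08),.4)
p,R,o=pose(); c=np.array([.5947,-.0285]); r=p[:2]-c; print("r",np.linalg.norm(r),"q",np.arctan2(-r[0],-r[1]))
```

```text
t 14.0333 pos [ 0.5205 -0.0405  0.0824] jaw 0.86 tilt [-0.0388  0.0155 -0.9991] F [-1.4 -0.8 -1.7] w 0.184 j7 -0.15
  tool shift cm [ 0.08 -0.02  0.24] turn 0.008
r 0.07515222333743654 q 1.4102787019144871
```

Request:
{"method": "servo_tool", "body": {
  "deltas": [
    [[0.15,0.5,0],0,1],
    [[0.3,0.9,-0.05],0,1],
    [[0.35,0.7,-0.05],0,1],
    [[0.35,0.65,-0.05],0,1],
    [[0.45,0.6,-0.05],0,1],
    [[0.5,0.6,-0.05],0,1],
    [[0,0,0],0,1]
  ]
}}

```text
clock: 14.62
position: [0.5384, -0.0814, 0.0824]
ee_rot: [1.0, 0.009, -0.025, -0.008]
ft_force: [-0.0, -0.4, -1.2]
grip_width: 0.184
```

```bash
cat > lv.py <<'E'
from h import *
goto((.5947,-.1035,.082),.4)
p,R,o=pose(); c=np.array([.5947,-.0285]); r=p[:2]-c; print("r",np.linalg.norm(r),"q",np.arctan2(-r[0],-r[1]))
E
python3 lv.py
```

```text
t 14.6167 pos [ 0.5384 -0.0814  0.0824] jaw 1.02 tilt [-0.05    0.0152 -0.9986] F [-0.  -0.4 -1.2] w 0.184 j7 -0.08
  tool shift cm [ 5.59  2.3  -0.28] turn 0.011
r 0.07729454822766255 q 0.8164934250269587
```

Request:
{"method": "servo_tool", "body": {
  "deltas": [
    [[0.5,0.4,-0.05],0,1],
    [[0.65,0.4,-0.05],0,1],
    [[0.65,0.35,-0.05],0,1],
    [[0.7,0.3,-0.05],0,1],
    [[0.7,0.2,-0.05],0,1],
    [[0.75,0.2,-0.05],0,1],
    [[0.6,0.05,-0.05],0,1],
    [[0,0,0],0,1]
  ]
}}

```text
clock: 15.28
position: [0.5803, -0.1109, 0.0824]
ee_rot: [0.999, 0.005, -0.031, -0.002]
ft_force: [1.4, 1.7, -1.3]
grip_width: 0.185
```

```bash
python3 lv.py
```

```text
t 15.2833 pos [ 0.5803 -0.1109  0.0824] jaw 0.6 tilt [-0.0623  0.003  -0.9981] F [ 1.4  1.7 -1.3] w 0.185 j7 -0.07
  tool shift cm [ 1.45 -0.73 -0.05] turn 0.003
r 0.08367256000970257 q 0.17295513730825235
```

Request:
{"method": "servo_tool", "body": {
  "deltas": [
    [[0.3,-0.3,0],0,1],
    [[0.4,-0.3,0],0,1],
    [[0.5,-0.1,0],0,1],
    [[0.4,0,0],0,1],
    [[0.3,0,0],0,1],
    [[0,0,0],0,1]
  ]
}}

```text
clock: 15.78
position: [0.5939, -0.1136, 0.0823]
ee_rot: [0.999, 0.001, -0.037, 0.005]
ft_force: [0.6, -2.6, 2.8]
grip_width: 0.175
```

```bash
python3 lv.py
```

```text
t 15.7833 pos [ 0.5939 -0.1136  0.0823] jaw 0.11 tilt [-0.074  -0.0101 -0.9972] F [ 0.6 -2.6  2.8] w 0.175 j7 -0.09
  tool shift cm [ 0.08 -1.01  0.02] turn -0.005
r 0.0851451699149 q 0.009010551447079143
```

Request:
{"method": "servo_tool", "body": {
  "deltas": [
    [[0.2,-0.6,0],0,1],
    [[0.2,-0.6,0],0,1],
    [[0.3,0,0],0,1],
    [[0,0,0],0,1]
  ]
}}

```text
clock: 16.12
position: [0.5933, -0.1152, 0.0824]
ee_rot: [0.999, -0.004, -0.045, 0.014]
ft_force: [1.3, -1.3, 0.6]
grip_width: 0.162
```

```bash
python3 lv.py
python3 - <<'E'
from h import *
im,d=eyes.camera("wrist"); cv2.imwrite("pics/w10.png",im)
im2,d2=eyes.camera("top"); C=cal("top"); P=cloud(C,d2); H=P[...,2]
m=(H>.062)&(H<.076)&(P[...,1]>-.15)&(P[...,1]<.0125)&(abs(P[...,0]-.595)<.08)
cv2.imwrite("pics/t10.png",cv2.resize(im2[125:235,190:330],(764,600),interpolation=2))
E
```

```text
t 16.1167 pos [ 0.5933 -0.1152  0.0824] jaw -0.58 tilt [-0.0897 -0.0274 -0.9956] F [ 1.3 -1.3  0.6] w 0.162 j7 -0.12
  tool shift cm [ 0.13 -1.17 -0.  ] turn -0.017
r 0.08674281169464408 q 0.015939128554136057
```

View pics/w10.png

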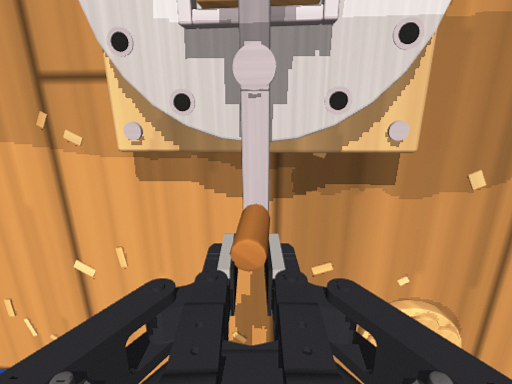

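Run:
```python
from h import *
o=telemetry.get_obs(); j=o["joint_pos"]; print(j.round(3)); print(o["torque"],o["tau"].round(1))
```

```text
[ 0.497  0.525 -0.528  1.581  0.305  1.204 -0.116]
[-0.89099908  0.73943376  0.16235606] [ -3.4 -64.9 -11.8 -34.9  -1.3  -1.1  -0.1]
```

The lever looks almost shut, with bar and handle at column 253. The grip is fighting the upright peg and ratcheting the tool's tilt, so I let go of it.

Request:
{"method": "servo_tool", "body": {
  "deltas": [
    [[0,0,0],0,2],
    [[0,0,0],0,3],
    [[0,0,0],0,4],
    [[0,0,0],0,5],
    [[0,0,0],0,5]
  ]
}}

```text
clock: 16.63
position: [0.5948, -0.1116, 0.0827]
ee_rot: [0.999, -0.003, -0.043, 0.012]
ft_force: [0.2, -0.0, 0.4]
grip_width: 0.588
```

Request:
{"method": "servo_tool", "body": {
  "deltas": [
    [[0,0,-0.5],0,5],
    [[0,0,-1],0,5],
    [[0,0,-1],0,5],
    [[0,0,-1],0,5],
    [[0,0,-1],0,5],
    [[0,0,-1],0,5],
    [[0,0,-1],0,5],
    [[0,0,-1],0,5],
    [[0,0,-1],0,5],
    [[0,0,0],0,5]
  ]
}}

```text
clock: 17.47
position: [0.6041, -0.1083, 0.1791]
ee_rot: [0.999, -0.002, -0.041, 0.012]
ft_force: [0.2, 0.6, 0.9]
grip_width: 0.585
```

```bash
python3 lv.py
python3 - <<'E'
from h import *
print(telemetry.get_obs()["joint_pos"].round(3))
for n in("wrist","top"):
    im,d=eyes.camera(n); C=cal(n); P=cloud(C,d); H=P[...,2]; cv2.imwrite(f"pics/{n}11.png",im)
    q=P[(d>0)&(H>.108)&(H<.12)&(np.hypot(P[...,0]-.5945,P[...,1]+.1035)<.03)]
    if len(q): print("peg",n,len(q),q.mean(0).round(4),((q.min(0)+q.max(0))/2).round(4))
    m=(d>0)&(H>.064)&(H<.0765)&(abs(P[...,0]-.5945)<.03)&(P[...,1]<-.005)&(P[...,1]>-.09)
    q=P[m][:,:2].astype(np.float32)
    if len(q)>10:
        l=cv2.fitLine(q,cv2.DIST_HUBER,0,.01,.01).ravel(); print(n,"bar",len(q),"q=",np.round(np.arctan2(l[0],l[1])%np.pi,4),l[2:].round(4),"y",q[:,1].min(),q[:,1].max())
E
```

```text
t 17.4667 pos [ 0.6041 -0.1083  0.1791] jaw -0.31 tilt [-0.0813 -0.0237 -0.9964] F [0.2 0.6 0.9] w 0.585 j7 -0.08
  tool shift cm [-0.15 -0.71  9.74] turn -0.012
r 0.08031347811162567 q -0.11720706233661522
[ 0.497  0.453 -0.552  1.465  0.259  1.374 -0.085]
peg wrist 348 [ 0.5948 -0.1012  0.1113] [ 0.5945 -0.1017  0.1107]
wrist bar 2035 q= 3.1399 [ 0.5944 -0.0443] y -0.089976996 -0.0053170505
top bar 134 q= 0.0008 [ 0.5954 -0.0404] y -0.078670405 -0.005140707
```

View pics/wrist11.png

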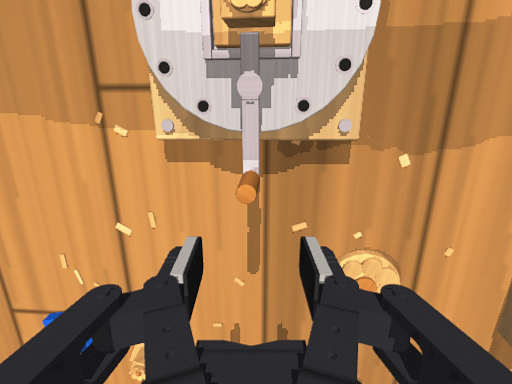

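The lever bar lies along the stand's y within 0.01 rad in both cameras (wrist 3.140 mod pi, top 0.001; stand yaw about 0.004). The peg is at (247,187) and the nose over the foot at (250,45). It's shut. Now to the plunger.

Request:
{"method": "servo_tool", "body": {
  "deltas": [
    [[0,-0.8,-0.3],0,5],
    [[0,-1.5,-0.1],0,6],
    [[0,-2,-0.1],0,7],
    [[0,-2.2,-0.1],0,7],
    [[0,-2.2,-0.1],0,7],
    [[0,-2.2,-0.1],0,7],
    [[0,-2.2,-0.1],0,7],
    [[0,-2.2,-0.1],0,7],
    [[0,-2,-0.1],0,7],
    [[0,-1.5,0],0,7],
    [[0,-0.8,0],0,7],
    [[0,0,0],0,7]
  ]
}}

```text
clock: 18.57
position: [0.5971, 0.1113, 0.1767]
ee_rot: [0.999, 0.001, -0.049, 0.01]
ft_force: [0.4, 0.3, 0.2]
grip_width: 0.82
```

```bash
cat > kn.py <<'E'
from h import *
goto((.5944,.1195,.095),.3)
p,R,o=pose(); im,d=eyes.camera("wrist"); C=cal("wrist"); P=cloud(C,d); H=P[...,2]
cv2.imwrite("pics/k%.1f.png"%o["clock"],im)
q=P[(d>0)&(H>.122)&(H<.155)&(np.hypot(P[...,0]-.5944,P[...,1]-.1195)<.02)]
if len(q)>5: print("knob",len(q),q.mean(0).round(4),((q.min(0)+q.max(0))/2).round(4),"top z",np.percentile(q[:,2],90).round(4))
E
python3 kn.py
```

```text
t 18.5667 pos [0.5971 0.1113 0.1767] jaw 0.1 tilt [-0.097  -0.0202 -0.9951] F [0.4 0.3 0.2] w 0.82 j7 -0.44
  tool shift cm [ 0.53 -0.99  8.14] turn -0.003
knob 936 [0.5945 0.1211 0.1267] [0.5944 0.1204 0.1255] top z 0.1277
```

Request:
{"method": "servo_tool", "body": {
  "deltas": [
    [[0.2,-0.4,0],0,7],
    [[0.2,-0.4,0.5],0,7],
    [[0.1,-0.2,1],0,7],
    [[0,0,1.2],0,7],
    [[0,0,1],0,7],
    [[0,0,0.6],0,7],
    [[0,0,0],0,7]
  ]
}}

```text
clock: 19.2
position: [0.598, 0.1146, 0.1266]
ee_rot: [0.999, -0.002, -0.05, 0.012]
ft_force: [0.3, 0.8, -0.5]
grip_width: 0.821
```

```bash
python3 kn.py
```

```text
t 19.2 pos [0.598  0.1146 0.1266] jaw -0.33 tilt [-0.0995 -0.0229 -0.9948] F [ 0.3  0.8 -0.5] w 0.821 j7 -0.47
  tool shift cm [-0.05 -0.56  3.17] turn -0.011
knob 1562 [0.5948 0.1224 0.1272] [0.5944 0.1213 0.1256] top z 0.1282
```

Request:
{"method": "servo_tool", "body": {
  "deltas": [
    [[0,-0.35,0],0,7],
    [[0,-0.3,0.4],0,7],
    [[0,0,0.8],0,7],
    [[0,0,1],0,7],
    [[0,0,0.7],0,7],
    [[0,0,0],0,7]
  ]
}}

```text
clock: 19.75
position: [0.5959, 0.1212, 0.0965]
ee_rot: [0.999, -0.003, -0.048, 0.011]
ft_force: [-0.3, -0.4, 0.1]
grip_width: 0.824
```

```bash
python3 kn.py
```

```text
t 19.75 pos [0.5959 0.1212 0.0965] jaw -0.35 tilt [-0.0969 -0.0224 -0.995 ] F [-0.3 -0.4  0.1] w 0.824 j7 -0.49
  tool shift cm [-0.13  0.16  0.17] turn -0.011
knob 2225 [0.5949 0.1229 0.1271] [0.5947 0.1214 0.1257] top z 0.1281
```

Request:
{"method": "servo_tool", "body": {
  "deltas": [
    [[-0.25,0.1,0],0,6],
    [[0,0,0],0,4],
    [[0,0,0],0,3],
    [[0,0,0],0,2],
    [[0,0,0],0,1.5],
    [[0,0,0],0,1.5],
    [[0,0,0],0,1.5],
    [[0,0,0],0,1.5],
    [[0,0,0],0,1.5]
  ],
  "force": 50
}}

```text
clock: 20.55
position: [0.593, 0.1201, 0.0983]
ee_rot: [0.999, -0.002, -0.048, 0.011]
ft_force: [-2.4, -0.3, -0.4]
grip_width: 0.279
```

```bash
python3 kn.py; python3 -c "
from h import *
print(telemetry.get_obs()['torque'])"
```

```text
t 20.55 pos [0.593  0.1201 0.0983] jaw -0.35 tilt [-0.0963 -0.0227 -0.9951] F [-2.4 -0.3 -0.4] w 0.279 j7 -0.49
  tool shift cm [0.17 0.05 0.32] turn -0.011
knob 4014 [0.5933 0.1239 0.1316] [0.5936 0.1208 0.1385] top z 0.1449
[-0.02612819 -0.41751442 -0.07071096]
```

Gripped: 23.8 mm is the knob's diameter. Raise the grip force and pull straight up.

Request:
{"method": "servo_tool", "body": {
  "deltas": [
    [[0,0,0],0,1.5],
    [[0,0,0],0,1.5],
    [[-0.03,0.01,-0.3],0,1.5],
    [[-0.04,0.01,-0.4],0,1.5],
    [[-0.04,0.01,-0.4],0,1.5],
    [[-0.04,0.01,-0.4],0,1.5],
    [[0,0,0],0,1.5]
  ],
  "force": 100
}}

```text
clock: 21.18
position: [0.593, 0.1201, 0.1122]
ee_rot: [0.999, -0.002, -0.048, 0.011]
ft_force: [-0.1, 0.9, -9.9]
grip_width: 0.253
```

```bash
python3 kn.py; python3 -c "
from h import *
print(telemetry.get_obs()['torque'])"
```

```text
t 21.1833 pos [0.593  0.1201 0.1122] jaw -0.31 tilt [-0.0966 -0.0221 -0.9951] F [-0.1  0.9 -9.9] w 0.253 j7 -0.48
  tool shift cm [0.31 0.02 1.69] turn -0.011
knob 4525 [0.5949 0.1249 0.139 ] [0.5945 0.1207 0.1385] top z 0.1485
[ 0.3060683  -1.78096797 -0.08906175]
```

Request:
{"method": "servo_tool", "body": {
  "deltas": [
    [[-0.03,0.01,-0.3],0,1.5],
    [[-0.03,0.01,-0.3],0,1.5],
    [[-0.03,0.01,-0.3],0,1.5],
    [[0,0,0],0,1.5]
  ]
}}

```text
clock: 21.57
position: [0.5929, 0.1201, 0.1184]
ee_rot: [0.999, -0.002, -0.049, 0.011]
ft_force: [2.7, 2.1, -13.6]
grip_width: 0.25
```

```bash
cat >> kn.py <<'E'
m=(d>0)&(np.hypot(P[...,0]-.5944,P[...,1]-.1205)<.009)
h,e=np.histogram(P[m][:,2],bins=np.arange(.12,.17,.002)); print([(round(a,3),int(b)) for a,b in zip(e,h) if b>20]); print(o["torque"].round(2))
E
python3 kn.py
```

```text
t 21.5667 pos [0.5929 0.1201 0.1184] jaw -0.29 tilt [-0.0973 -0.0209 -0.995 ] F [  2.7   2.1 -13.6] w 0.25 j7 -0.48
  tool shift cm [0.38 0.01 2.32] turn -0.01
knob 4503 [0.5956 0.1256 0.1426] [0.5944 0.1205 0.1385] top z 0.1507
[(np.float64(0.144), 47), (np.float64(0.146), 1087), (np.float64(0.148), 26)]
[ 0.48 -2.44 -0.07]
```

Request:
{"method": "servo_tool", "body": {
  "deltas": [
    [[-0.02,0.01,-0.25],0,1.5],
    [[-0.02,0.01,-0.25],0,1.5],
    [[-0.02,0,-0.2],0,1.5]
  ]
}}

```text
clock: 21.87
position: [0.5928, 0.1201, 0.1188]
ee_rot: [0.999, -0.002, -0.05, 0.01]
ft_force: [8.7, 4.6, -28.7]
grip_width: 0.255
```

```bash
python3 kn.py; python3 kn.py
```

```text
t 21.8667 pos [0.5928 0.1201 0.1188] jaw -0.25 tilt [-0.0993 -0.019  -0.9949] F [  8.7   4.6 -28.7] w 0.255 j7 -0.48
  tool shift cm [0.39 0.01 2.35] turn -0.01
knob 4494 [0.5956 0.1256 0.1428] [0.5945 0.1206 0.1385] top z 0.1507
[(np.float64(0.146), 1080), (np.float64(0.148), 60)]
[ 0.78 -4.   -0.07]
t 21.9167 pos [0.5928 0.1201 0.1188] jaw -0.26 tilt [-0.0993 -0.0189 -0.9949] F [  9.7   4.3 -32.6] w 0.259 j7 -0.48
  tool shift cm [0.39 0.01 2.35] turn -0.01
knob 4478 [0.5956 0.1256 0.1428] [0.5944 0.1207 0.1385] top z 0.1509
[(np.float64(0.146), 1086), (np.float64(0.148), 54)]
[ 1.02 -4.42 -0.19]
```

At the stop: the rise halted at 20.5 mm and the force jumped from 13.6 to 32 N. I'll ease the push slightly and check everything.

Request:
{"method": "servo_tool", "body": {
  "deltas": [
    [[0,0,-0.12],0,1.5],
    [[0,0,-0.12],0,1.5],
    [[0,0,-0.12],0,1.5]
  ]
}}

```text
clock: 22.22
position: [0.5929, 0.1201, 0.1187]
ee_rot: [0.999, -0.002, -0.051, 0.009]
ft_force: [5.0, 3.5, -24.5]
grip_width: 0.258
```

```bash
for i in 1 2 3; do python3 kn.py; done | grep -v tool
python3 - <<'E'
from h import *
a,_=eyes.camera("scene"); b,d=eyes.camera("top"); C=cal("top"); P=cloud(C,d); H=P[...,2]
m=(d>0)&(H>.064)&(H<.0765)&(abs(P[...,0]-.5945)<.03)&(P[...,1]<-.005)&(P[...,1]>-.09)
q=P[m][:,:2].astype(np.float32)
if len(q)>10: l=cv2.fitLine(q,cv2.DIST_HUBER,0,.01,.01).ravel(); print("bar",len(q),np.arctan2(l[0],l[1]).round(4))
cv2.imwrite("pics/fin.png",np.hstack([cv2.resize(a[150:270,200:350],(400,320)),cv2.resize(b[120:220,190:315],(400,320))]))
E
```

```text
t 22.2167 pos [0.5929 0.1201 0.1187] jaw -0.24 tilt [-0.1012 -0.018  -0.9947] F [  5.    3.5 -24.5] w 0.258 j7 -0.48
knob 4493 [0.5956 0.1256 0.1427] [0.5945 0.1209 0.1385] top z 0.1506
[(np.float64(0.144), 24), (np.float64(0.146), 1084), (np.float64(0.148), 56)]
[ 0.66 -3.36 -0.16]
t 22.2667 pos [0.5929 0.1201 0.1187] jaw -0.24 tilt [-0.1013 -0.018  -0.9947] F [  5.5   3.6 -23.9] w 0.256 j7 -0.48
knob 4505 [0.5956 0.1256 0.1427] [0.5945 0.1208 0.1385] top z 0.1508
[(np.float64(0.144), 23), (np.float64(0.146), 1090), (np.float64(0.148), 47)]
[ 0.68 -3.32 -0.15]
t 22.3167 pos [0.5929 0.1201 0.1187] jaw -0.24 tilt [-0.1013 -0.018  -0.9947] F [  5.4   3.1 -23.9] w 0.256 j7 -0.48
knob 4496 [0.5956 0.1256 0.1427] [0.5944 0.1206 0.1385] top z 0.151
[(np.float64(0.144), 24), (np.float64(0.146), 1081), (np.float64(0.148), 51)]
[ 0.72 -3.34 -0.13]
bar 157 0.0033
```

View pics/fin.png

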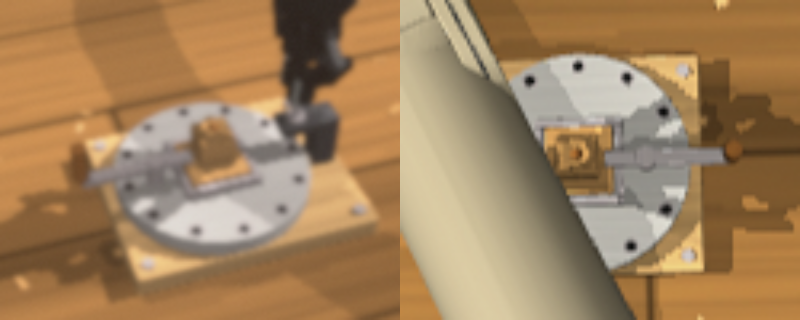

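The final picture shows the blank in the pocket at (578,155), the lever in line with its nose over the foot at (610,157), and the gripper holding the raised knob at (295,115). Force, pose and grip are steady, so I'm handing in.

```bash
python3 -c "
from h import *
print(order.hand_in())"
```

```text
the job is handed in; nothing more can be done
None
```

I seated the blank in the pocket and let go of it. I then swung the lever shut over its foot, pulled the plunger knob up to its stop, and handed in at about 22 s while still holding it there.

**Last checks**
- **Blank:** its foot is flat, with the top reading about 60 mm. The walls also read 1 mm low, so this fits the 61 mm expected when seated.
- **Lever:** both cameras put it within 0.01 rad of shut, and the nose is over the foot. I did not give it an extra push against the stop.
- **Plunger:** the knob rose 20 mm and then stopped while the force jumped from 14 N to 32 N. I eased the hold to a steady 24 N. The knob top reads about 147 mm (148 mm expected).
- **Bystanders:** I never moved near the mallet, rosette or gouge. I did not measure them again at the end.

**What disagreed or went less well**
- The tool gradually tilted to about 5.8°, so the knob is held slightly askew. I worked the pull out to go straight up in world axes.
- On the last part of the lever swing, the gripped peg did not follow my sideways corrections. I let go of it once the lever was shut.
- The wrist and top cameras disagreed by about 2 mm in y. I used the wrist camera alone for fitting the blank into the pocket.

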